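# Free the ratchet pawl and lower the hold-down arm onto the tin

## Robot

A 6-joint arm with a two-finger parallel gripper is mounted at the origin on a cart in front of the work surface, level with it; the furniture and walls round the work are solid. World frame = base frame: x ahead of the robot, y to its left, z up, the work surface at z = 0. Lengths are in m, angles in rad, forces in N, time in s.
With the tool pointing down it reaches from about 0.25 to 0.725 m from the base axis. Payload 4 kg.
Tool frame: the origin (TCP) lies between the finger pads; the fingertips stand 19 mm ahead of it and the grasp point (between the pads) is the TCP; z points along the fingers, y is the line along which they close (so a half turn about z gives the same grasp; the last joint's range is limited). The gripper opens to 85 mm and grips with 20 to 120 N. Pads are 22 mm wide; open, the fingers measure 114 mm over their backs; the gripper's body (76 mm by 85 mm) begins 54 mm behind the grasp point. The pads swing forward as they close: fully open they stand 13 mm farther back than shut.
Start: joints at [-1.171, 0.241, 0.005, 1.335, 0, 1.571], TCP at [0.195, -0.461, 0.25] pointing down, gripper open.
Joint ranges: [-2.72, 2.72], [-1.05, 1.87], [-1.09, 1.28], [-1.99, 2.15], [-1.42, 1.44], [-3.14, 3.14]. Speed limits (rad/s): [2.79, 2.79, 3.14, 3.14, 3.14, 3.14].

## Interface

Orientations are given as a 3x3 rotation matrix whose columns are the frame's x, y, z axes.
In Python, from workcell import manip gives the robot as it stands. The module is installed in compiled form; this text tells all that it offers.
- The arm moves only by the tool step_arm, never from a script. Its argument "rows" is a list of rows, each a list of 7 numbers: the turn, a rotation vector about the tool's x, y, z in rad, then the shift along the tool's x, y, z in m, then the finger opening in m, from 0 to 0.0854. A call has 1 to 10 rows; each row shifts and turns the commanded pose from where the row before left it, along the tool's axes as they then stand; what a row does not reach is not made up. A row lasts 1/12 s, in which the tool goes at most 41.7 mm and 7.16 degrees, less where a joint would pass 70% of its speed; a pose out of reach is approached as far as the arm can. A call with a gripper value outside its range is refused whole. The fingers move at their own pace and stop on an object; "newtons" is the grip in N (left out, the last holds). Time passes only in rows, so rows that do not move let the fingers close. It gives the time, the measured TCP pose, the force, the opening and the grip force at its end, in the units of the state.
- manip.get_state(): the state, without advancing time (a new reading comes with each control period).
- manip.camera(name): name is "scene" or "top" or "wrist"; returns (picture, depth): 400x640x3 uint8, red, green, blue; 400x640 float32, m along the optical axis (not along the pixel's ray), 0 where there is no reading.
- manip.get_calibration(name): a dict with "intrinsics" (3x3 intrinsics, pixels), "T" (4x4, takes a point from camera to world coordinates). Camera axes: x right, y up, looking along -z (the intrinsics and any distortion apply to the point x, -y, -z); pixel columns grow to the right and rows downward; lengths in m; the calibration is good to about 2 mm. The wrist camera is an equidistant fisheye: a pixel r from the principal point sees the ray r / f radians off the axis. A picture is of the moment at which its call begins: read the wrist's pose just before it. get_calibration takes no time and is no camera call; for the wrist camera it gives the pose at the moment of the call.
- manip.job_done(): hands the job in; it is judged then, once.
The state is a dict: "time_s": time; "joints": joint angles; "qd": joint speeds; "tau": joint torques, N m; "eef_pos": TCP position; "orientation": TCP orientation; "force": force on the tool from outside, world axes, zero at the start; "torque": the same for the moment, N m; "width": opening from 0.0 (shut) to 1.0 (fully open); "grip_force": force on a finger pad.
Only numpy, scipy, OpenCV 4.12 (cv2) and the standard library are available. Lean on these libraries where they do the work, as an engineer would, in place of code of your own. Each camera call takes 0.05 s, during which the arm holds its last target. There are 200 camera calls.

## Task

Close the bench hold-down clamp on the round tin of septa so that its lid is held shut: with the fingertips press the pawl's thumb tab all the way down, which lifts the pawl out of the ratchet teeth, then push the raised clamp arm down by its cross handle until its pad rests on the lid. Do all of it by pressing and pushing only: nothing is gripped or lifted, the tin stays in its nest, and everything else stays where it stands.

Things in the scene. Friction and masses are not known exactly. Their poses are not given: they have to be found in the camera images.
- clamp: The bench hold-down clamp, fixed to the worktop: a dark steel foot plate 300 x 90 x 10 mm with two aluminium cheeks. Origin on the worktop straight below the arm's hinge, which is also the middle of the plate. Its x axis points along the plate to the tin and the arm's free end; the pawl's thumb tab is on the -x side; z is up. The arm and the pawl turn in the vertical x-z plane through the origin (y = 0).
- hinge_mid (a point): The axis of the clamp arm's hinge, 75 mm above the worktop; the axis runs along the clamp's y.
- press_arm (a joint): Angle of the clamp arm: 0 when the arm is level and its rubber pad rests on the tin's lid, positive when raised (starts at about 0.8 to 0.95, may not be raised past 1.1). Its hinge is stiff: the arm stays where it is left, and takes about 3 to 6 N at the handle to push down once the pawl is free. While the pawl is engaged the ratchet stops it at about 0.78; pushed harder there it only gives springily and comes back.
- handle_mid (a point): Middle of the cross handle at the free end of the arm, a black round bar 22 mm thick and 84 mm long, parallel to the hinge. It lies 190 mm from the hinge: at [0.190 cos q, 0, 0.075 + 0.190 sin q] in the clamp's frame for the arm angle q.
- pawl (a joint): Angle of the pawl: 0 engaged in the teeth (as at the start), growing as its thumb tab is pressed down, 0.40 at its stop; from about 0.2 it is clear of the teeth. It is stiff and has no spring: it stays where it is left. Pressing takes about 2 N, up to 10 N if a tooth leans on it.
- tab_top (a point): Middle of the upper face of the pawl's thumb tab, a grey ribbed plate 36 mm (along the clamp) x 40 mm x 6 mm. The tab turns about a pivot at [-0.070, 0, 0.0835] in the clamp's frame, 54 mm from the tab's middle; pressed home, this point has gone down by about 21 mm.
- tin_mid (a point): Middle of the closed round tin, 62 mm across and 30 mm high, standing loose in a ring 4 mm high on the foot plate, 100 mm from the clamp's origin along its x; half-way up.
Not all that is in view belongs to the job. Leave any yellow look-alike of the part that bears tin_mid alone.

How it is judged:
On the way, in this order (a step that is already met when the one before it is completed fails the run):
1. the pawl is pressed free while the arm is still up (value of joint pawl above 0.3 rad and value of joint press_arm above 0.72 rad), for 0.2 s.
2. the arm is pushed down until its pad is on the lid (value of joint press_arm below 0.03 rad), for 0.2 s.
At the end, for the whole second after the job is handed in: The arm is at rest with its pad on the lid (arm angle between -0.04 and 0.03 rad, 3 mm at the pad), and the tin still stands upright in its nest (value of joint press_arm between -0.04 and 0.03 rad and velocity of joint press_arm between -0.05 and 0.05 rad/s and horizontal distance between tin_mid and clamp between 0.094 and 0.106 m and angle between tin_mid's own z axis and vertical below 0.08 rad and height (world z) of tin_mid below 0.029 m); the robot touches nothing.
It fails at once if the tin is lifted or pushed out of its nest (height (world z) of tin_mid above 0.032 m or distance of tin_mid from where it was at the start of the episode above 0.01 m).
It fails at once if the clamp arm is lifted (value of joint press_arm above 1.1 rad).
It fails at once if another thing on the worktop is moved more than 25 mm or tipped (distance of any of small_vial, pen, stopper, spanner, bench_timer, tips, tape, beaker from where it was at the start of the episode above 0.025 m or angle between any of small_vial, stopper, beaker's own z axis and vertical above 0.5 rad).
It also fails if it takes over 48 s, if anything falls off the work surface, if the arm or the gripper's body presses on something with over 40 N, if the wrist force passes 120 N, or if a joint passes its speed limit or range.

## Working session

There is one attempt and no reset: what is moved stays moved. The work goes in short steps, Python scripts to look and compute and a tool call to move; the robot and the scene stay as the last step left them, time stands still between calls to the robot, and variables do not carry over. Pictures are saved under pics/ and viewed, at most 10 in all, crops included, and the job is handed in when it is done.

Besides the shell and the picture viewer there is one more tool, called after "Call:" in YAML: its name, and indented under it one key for each argument. step_arm: Moves the arm, as the interface text tells. Its arguments: {"type":"object","properties":{"rows":{"type":"array"},"newtons":{"type":"number"}},"required":["rows"]}

```bash
mkdir -p pics; cat > h.py <<'E'
import numpy as np, cv2
from workcell import manip
def shot(n,f=None):
    c=manip.get_calibration(n); p,d=manip.camera(n)
    np.savez(f'{f or n}.npz',p=p,d=d,K=c['intrinsics'],T=c['T'])
    cv2.imwrite(f'pics/{f or n}.png',p[:,:,::-1])
def cloud(f):
    z=np.load(f'{f}.npz'); d=z['d'];K=z['K'];T=z['T']
    v,u=np.mgrid[:d.shape[0],:d.shape[1]]
    X=np.stack([(u-K[0,2])/K[0,0]*d,-(v-K[1,2])/K[1,1]*d,-d],-1)
    return z['p'],d,X@T[:3,:3].T+T[:3,3]
E
python3 -c "
from h import *
shot('scene','scene1');shot('top','top1')
for n in('scene','top'):
  c=manip.get_calibration(n);print(c['intrinsics'],c['T'].round(3), c.keys())
print(manip.get_state())"
```

```text
[[399.13627975   0.         327.10327759]
 [  0.         399.13627975 198.19387804]
 [  0.           0.           1.        ]] [[-0.216 -0.824  0.524  1.081]
 [ 0.976 -0.18   0.119  0.249]
 [-0.004  0.538  0.843  0.831]
 [ 0.     0.     0.     1.   ]] dict_keys(['intrinsics', 'T'])
[[390.40945068   0.         316.40825912]
 [  0.         390.40945068 207.04240691]
 [  0.           0.           1.        ]] [[ 0.009  0.995 -0.097  0.52 ]
 [-1.     0.007 -0.018  0.156]
 [-0.017  0.097  0.995  0.928]
 [ 0.     0.     0.     1.   ]] dict_keys(['intrinsics', 'T'])
{'time_s': 0.1, 'joints': array([-1.17098159e+00,  2.41338087e-01,  3.87187390e-03,  1.33518974e+00,
       -2.50189531e-05,  1.57077292e+00]), 'qd': array([-3.53097438e-04, -1.81620539e-03,  2.65521261e-03, -1.44519114e-03,
       -1.69414705e-05, -8.63371630e-04]), 'tau': array([ 2.70202763e-04, -3.73138118e+01,  2.53010094e+01,  1.08168207e-02,
       -2.36330499e-05, -1.10469108e-05]), 'eef_pos': array([ 0.19441491, -0.4600904 ,  0.24950665]), 'orientation': array([[ 9.21123993e-01,  3.89268585e-01, -7.46900865e-04],
       [ 3.89269301e-01, -9.21122419e-01,  1.70322438e-03],
       [-2.49753879e-05, -1.85962642e-03, -9.99998271e-01]]), 'force': array([ 0.422883  , -0.04337518,  0.4871007 ]), 'torque': array([-0.03302627,  0.02766865, -0.02529056]), 'grip_force': 0.0, 'width': 1.0024650761525085}
```

View pics/scene1.png

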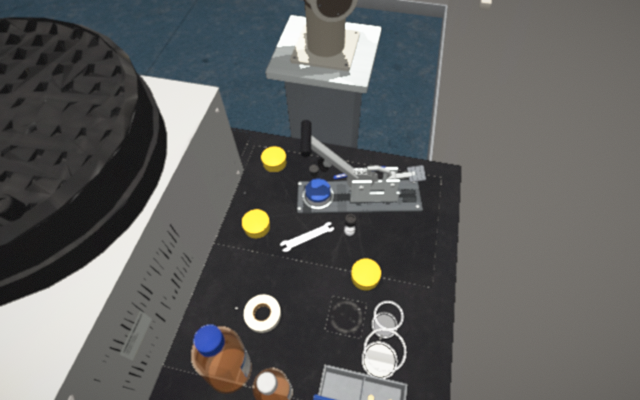

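View pics/top1.png

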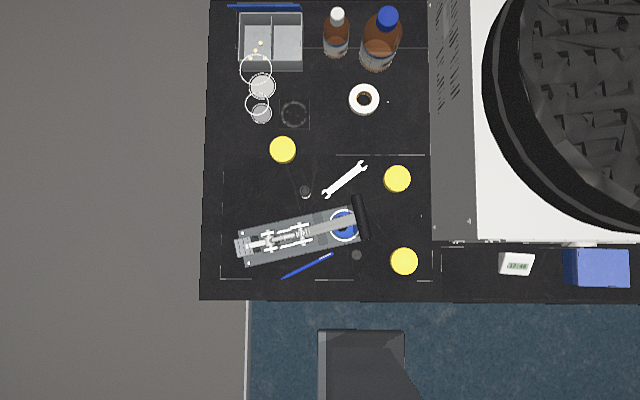

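The clamp's foot plate runs in the top view from (238,255) to (362,222). The blue tin is at (344,222) under the raised arm, the black handle at (361,216) and the thumb tab at (243,246). The candidates for the tin are the blue one in the nest and the yellow ones at (283,149), (397,178) and (404,261). The blue one fits because it stands in the ring on the plate.

```bash
python3 -c "
from h import *
from scipy import ndimage
p,d,W=cloud('top1')
roi=np.zeros(d.shape,bool);roi[190:280,225:380]=1
z=W[...,2];ok=roi&(d>0)
hsv=cv2.cvtColor(p,cv2.COLOR_RGB2HSV)
print('ground z',np.median(z[270:278,225:235]))
m=ok&(z>.006)&(z<.014)
P=W[m][:,:2];r=cv2.minAreaRect(P.astype(np.float32)*1000);print('plate',r)
b=ok&(hsv[...,0]>100)&(hsv[...,0]<125)&(hsv[...,1]>120)&(z>.03)
print('tin',b.sum(),np.median(W[b],0),(W[b].min(0)+W[b].max(0))/2)
hd=ok&(z>.15)
P=W[hd];print('high',hd.sum(),P.min(0),P.max(0))
hd=hd&(p.max(2)<60);P=W[hd];print('handle',hd.sum(),P.mean(0),np.percentile(P,[2,98],0),cv2.minAreaRect(P[:,:2].astype(np.float32)*1000))
t=np.zeros_like(roi);t[232:262,232:254]=1
t&=(z>.05)&(d>0);P=W[t];print('tab',t.sum(),np.median(P,0),np.percentile(P,[2,50,98],0),cv2.minAreaRect(P[:,:2].astype(np.float32)*1000))
# all things above ground near clamp
g=(d>0)&(z>.02)&(W[...,0]<.8)&(W[...,0]>.3)&(W[...,1]>-.15)&(W[...,1]<.4)
l,n=ndimage.label(g)
for i in range(1,n+1):
  q=W[l==i]
  if len(q)>20: print(len(q),q.mean(0).round(3),q.min(0).round(3),q.max(0).round(3))
c=p[190:280,225:380,::-1]
d=np.load('scene1.npz')['p'][110:220,280:440,::-1]
cv2.imwrite('pics/crop1.png',np.vstack([cv2.resize(c,(620,360),interpolation=2),cv2.resize(d,(620,240*1),interpolation=2)])[:600])
"
```

```text
ground z -0.0012773010127828943
plate ((541.4258422851562, 214.43179321289062), (154.479736328125, 287.84295654296875), 27.692766189575195)
tin 220 [0.55225476 0.10410124 0.03914238] [0.56727137 0.10575394 0.11449797]
high 911 [0.52973056 0.0700016  0.15000084] [0.61253919 0.15431429 0.23672345]
handle 420 [0.57064154 0.08935988 0.22933595] [[0.53220127 0.07232203 0.22391906]
 [0.61038677 0.10579367 0.23387033]] ((568.3795776367188, 102.97472381591797), (83.27153015136719, 50.95149230957031), 12.597177505493164)
tab 327 [0.51459154 0.32415295 0.09711899] [[0.49549929 0.30537727 0.09207771]
 [0.51459154 0.32415295 0.09711899]
 [0.53370628 0.3424562  0.10241168]] ((515.1098022460938, 323.176513671875), (39.86692810058594, 39.64282989501953), 14.829771041870117)
15694 [ 0.681 -0.114  0.271] [ 0.527 -0.15   0.02 ] [ 0.8   -0.092  0.415]
533 [0.743 0.253 0.029] [0.714 0.223 0.02 ] [0.774 0.283 0.033]
558 [ 0.675 -0.014  0.029] [ 0.645 -0.046  0.02 ] [0.706 0.015 0.034]
108 [0.64  0.199 0.058] [0.629 0.188 0.039] [0.652 0.211 0.063]
2515 [0.548 0.181 0.133] [0.493 0.07  0.02 ] [0.613 0.345 0.237]
584 [ 0.485 -0.028  0.029] [ 0.456 -0.059  0.02 ] [0.515 0.001 0.034]
85 [0.499 0.08  0.023] [0.487 0.068 0.02 ] [0.51  0.092 0.029]
```

View pics/crop1.png

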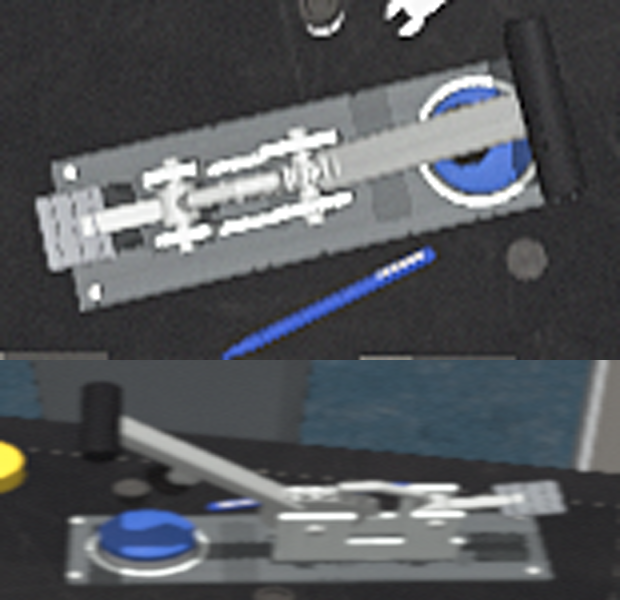

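The enlarged crop confirms it: the blue tin sits in the nest with the arm over it, the grey ribbed tab is at the left end and the black bar at the right. Measured values:

| Point | Position |
|---|---|
| tab_top | (0.515, 0.323, 0.097) |
| handle | (0.570, 0.090, 0.226), so q≈0.92 |
| clamp origin | (0.543, 0.2045), clamp x axis ≈ (0.23, -0.973) |

The distances agree with the sizes given. I'll shut the fingers and turn the tool so its x axis lies along the clamp.

Call:
step_arm:
  rows:
    - [0, 0, -0.117, 0, 0, -0.004, 0]
    - [0, 0, -0.117, 0, 0, -0.004, 0]
    - [0, 0, -0.117, 0, 0, -0.004, 0]
    - [0, 0, -0.117, 0, 0, -0.004, 0]
    - [0, 0, -0.117, 0, 0, -0.004, 0]
    - [0, 0, -0.117, 0, 0, -0.004, 0]
    - [0, 0, -0.117, 0, 0, -0.004, 0]
    - [0, 0, -0.117, 0, 0, -0.004, 0]
    - [0, 0, -0.117, 0, 0, -0.004, 0]
    - [0, 0, -0.117, 0, 0, -0.004, 0]

```text
time_s: 0.93
eef_pos: [0.1945, -0.4603, 0.29]
orientation: [[-0.005, 1.0, -0.001], [1.0, 0.005, 0.001], [0.001, -0.0, -1.0]]
force: [0.4, -0.2, -0.6]
width: -0.001
grip_force: 0.0
```

Call:
step_arm:
  rows:
    - [0, 0, -0.117, 0, 0, 0, 0]
    - [0, 0, -0.117, 0, 0, 0, 0]
    - [0, 0, 0, 0, 0, 0, 0]

```text
time_s: 1.18
eef_pos: [0.1945, -0.4604, 0.2899]
orientation: [[-0.233, 0.973, -0.0], [0.973, 0.233, 0.001], [0.001, -0.0, -1.0]]
force: [-0.2, -0.5, 0.4]
width: -0.0
grip_force: 0.0
```

Call:
step_arm:
  rows:
    - [0, 0, 0, 0.0286, 0.0206, 0, 0]
    - [0, 0, 0, 0.0286, 0.0206, 0, 0]
    - [0, 0, 0, 0.0286, 0.0206, 0, 0]
    - [0, 0, 0, 0.0286, 0.0206, 0, 0]
    - [0, 0, 0, 0.0286, 0.0206, 0, 0]
    - [0, 0, 0, 0.0286, 0.0206, 0, 0]
    - [0, 0, 0, 0.0286, 0.0206, 0, 0]
    - [0, 0, 0, 0.0286, 0.0206, 0, 0]
    - [0, 0, 0, 0.0286, 0.0206, 0, 0]
    - [0, 0, 0, 0.0286, 0.0206, 0, 0]

```text
time_s: 2.02
eef_pos: [0.329, -0.1331, 0.2902]
orientation: [[-0.227, 0.974, 0.0], [0.974, 0.227, -0.0], [-0.0, 0.0, -1.0]]
force: [-0.5, -0.8, 0.2]
width: 0.001
grip_force: 0.0
```

Call:
step_arm:
  rows:
    - [0, 0, 0, 0.0286, 0.0206, 0, 0]
    - [0, 0, 0, 0.0286, 0.0206, 0, 0]
    - [0, 0, 0, 0.0286, 0.0206, 0, 0]
    - [0, 0, 0, 0.0286, 0.0206, 0, 0]
    - [0, 0, 0, 0.0286, 0.0206, 0, 0]
    - [0, 0, 0, 0.0286, 0.0206, 0, 0]
    - [0, 0, 0, 0.0286, 0.0206, 0, 0]
    - [0, 0, 0, 0.0286, 0.0206, 0, 0]
    - [0, 0, 0, 0.0286, 0.0206, 0, 0]
    - [0, 0, 0, 0.0286, 0.0206, 0, 0]

```text
time_s: 2.85
eef_pos: [0.4635, 0.1929, 0.2899]
orientation: [[-0.228, 0.974, -0.001], [0.974, 0.228, -0.0], [-0.0, -0.001, -1.0]]
force: [0.1, -0.6, 0.3]
width: 0.002
grip_force: 0.0
```

Call:
step_arm:
  rows:
    - [0, 0, 0, 0.0286, 0.0206, 0, 0]
    - [0, 0, 0, 0.0286, 0.0206, 0, 0]
    - [0, 0, 0, 0.0286, 0.0206, 0, 0]
    - [0, 0, 0, 0.0286, 0.0206, 0, 0]
    - [0, 0, 0, 0, 0, 0.03, 0]
    - [0, 0, 0, 0, 0, 0.03, 0]
    - [0, 0, 0, 0, 0, 0.03, 0]
    - [0, 0, 0, 0, 0, 0.03, 0]
    - [0, 0, 0, 0, 0, 0, 0]
    - [0, 0, 0, 0, 0, 0, 0]

```text
time_s: 3.68
eef_pos: [0.5157, 0.3206, 0.1683]
orientation: [[-0.229, 0.973, -0.005], [0.973, 0.229, -0.003], [-0.002, -0.005, -1.0]]
force: [1.0, 0.9, 0.6]
width: 0.002
grip_force: 0.0
```

```bash
python3 -c "
from h import *
shot('wrist','w1');shot('top','top2')
a=cv2.imread('pics/w1.png');b=cv2.imread('pics/top2.png')[180:290,215:391]
cv2.imwrite('pics/v2.png',np.hstack([cv2.resize(a,(400,250)),cv2.resize(b,(400,250))]))
s=manip.get_state();print(s['eef_pos'],s['joints'],s['force'])"
```

```text
[0.51813394 0.32195417 0.1722415 ] [5.55977486e-01 4.96842380e-01 1.75001045e-01 1.24624057e+00
 1.93409401e-05 1.89503280e+00] [ 0.09831508 -0.10932844  0.47102529]
```

View pics/v2.png

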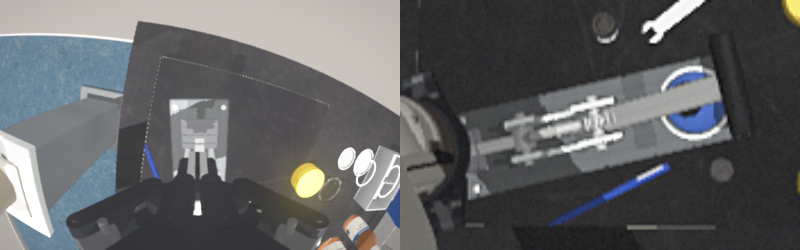

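The wrist view shows the shut fingertips centred over the clamp's axis at the tab end. The top view shows the arm and handle unmoved. I'll go down on the tab.

Call:
step_arm:
  rows:
    - [0, 0, 0, 0, 0, 0.015, 0]
    - [0, 0, 0, 0, 0, 0.015, 0]
    - [0, 0, 0, 0, 0, 0.01, 0]
    - [0, 0, 0, 0, 0, 0.008, 0]
    - [0, 0, 0, 0, 0, 0.006, 0]
    - [0, 0, 0, 0, 0, 0.004, 0]
    - [0, 0, 0, 0, 0, 0.003, 0]
    - [0, 0, 0, 0, 0, 0.003, 0]
    - [0, 0, 0, 0, 0, 0.003, 0]
    - [0, 0, 0, 0, 0, 0, 0]

```text
time_s: 4.62
eef_pos: [0.5173, 0.3216, 0.1031]
orientation: [[-0.231, 0.973, 0.0], [0.973, 0.231, 0.0], [0.0, 0.0, -1.0]]
force: [0.6, -0.1, -0.2]
width: 0.002
grip_force: 0.2
```

Call:
step_arm:
  rows:
    - [0, 0, 0, 0, 0, 0.002, 0]
    - [0, 0, 0, 0, 0, 0.002, 0]
    - [0, 0, 0, 0, 0, 0.002, 0]
    - [0, 0, 0, 0, 0, 0.002, 0]
    - [0, 0, 0, 0, 0, 0.001, 0]

```text
time_s: 5.03
eef_pos: [0.5176, 0.3214, 0.0971]
orientation: [[-0.231, 0.973, 0.002], [0.973, 0.231, 0.001], [0.0, 0.002, -1.0]]
force: [-5.6, -3.1, 20.1]
width: 0.0
grip_force: 9.6
```

Call:
step_arm:
  rows:
    - [0, 0, 0, 0, 0, 0.001, 0]
    - [0, 0, 0, 0, 0, 0.001, 0]

```text
time_s: 5.2
eef_pos: [0.5176, 0.3214, 0.0968]
orientation: [[-0.231, 0.973, 0.003], [0.973, 0.231, 0.001], [0.0, 0.003, -1.0]]
force: [-8.6, -5.4, 28.5]
width: -0.002
grip_force: 13.5
```

The force rises to 28 N with the tip at z=0.078, so the tab is on its stop. I'll lift and go over to above the handle.

Call:
step_arm:
  rows:
    - [0, 0, 0, 0, 0, -0.01, 0]
    - [0, 0, 0, 0, 0, -0.03, 0]
    - [0, 0, 0, 0, 0, -0.04, 0]
    - [0, 0, 0, 0, 0, -0.04, 0]
    - [0, 0, 0, 0, 0, -0.04, 0]
    - [0, 0, 0, 0, 0, -0.04, 0]
    - [0, 0, 0, -0.035, 0, 0, 0]
    - [0, 0, 0, -0.035, 0, 0, 0]
    - [0, 0, 0, -0.035, 0, 0, 0]
    - [0, 0, 0, -0.035, 0, 0, 0]

```text
time_s: 6.03
eef_pos: [0.5495, 0.1839, 0.2922]
orientation: [[-0.232, 0.973, 0.0], [0.973, 0.232, -0.0], [-0.0, 0.0, -1.0]]
force: [-0.0, 0.4, 0.2]
width: -0.001
grip_force: 0.0
```

Call:
step_arm:
  rows:
    - [0, 0, 0, -0.035, 0, 0, 0]
    - [0, 0, 0, -0.035, 0, 0, 0]
    - [0, 0, 0, -0.026, -0.002, 0, 0]
    - [0, 0, 0, 0, 0, 0, 0]
    - [0, 0, 0, 0, 0, 0, 0]

```text
time_s: 6.45
eef_pos: [0.5698, 0.0896, 0.2919]
orientation: [[-0.228, 0.974, -0.001], [0.974, 0.228, -0.0], [0.0, -0.001, -1.0]]
force: [-0.5, 0.1, -0.3]
width: -0.003
grip_force: 0.0
```

```bash
python3 -c "
from h import *
shot('scene','scene3');shot('top','top3')
a=cv2.imread('pics/scene3.png')[80:230,260:450];b=cv2.imread('pics/top3.png')[180:290,215:391]
cv2.imwrite('pics/v3.png',np.hstack([cv2.resize(a,(400,316)),cv2.resize(b,(400,316))]))
s=manip.get_state();print(s['eef_pos'],s['joints'],s['force'])
p,d,W=cloud('top3');t=np.zeros(d.shape,bool);t[232:262,232:254]=1
z=W[...,2];t&=(z>.05)&(z<.12);print(np.percentile(W[t],[2,50,98],0))"
```

```text
[0.56954326 0.09167156 0.29198274] [1.59432715e-01 3.86908730e-01 3.16250550e-01 1.50078621e+00
 3.13898224e-04 1.49714452e+00] [-0.35083747 -0.07733457  0.42746082]
[[0.49475555 0.30794326 0.06996774]
 [0.51448289 0.32567357 0.07486032]
 [0.53399614 0.34321974 0.08013396]]
```

View pics/v3.png

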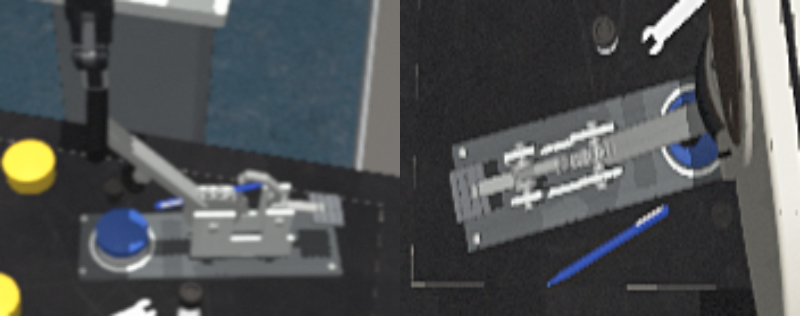

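The tab has gone down by about 22 mm, so the pawl is free. The arm is still raised, and the fingertips are straight above the handle. I'll push down along the arc.

Call:
step_arm:
  rows:
    - [0, 0, 0, 0, 0, 0.015, 0]
    - [0, 0, 0, 0, 0, 0.012, 0]
    - [0, 0, 0, 0, 0, 0.008, 0]
    - [0, 0, 0, -0.0073, 0, 0.0062, 0]
    - [0, 0, 0, -0.0073, 0, 0.0062, 0]
    - [0, 0, 0, -0.0066, 0, 0.0068, 0]
    - [0, 0, 0, -0.0066, 0, 0.0068, 0]

```text
time_s: 7.13
eef_pos: [0.5767, 0.0642, 0.2318]
orientation: [[-0.231, 0.973, 0.002], [0.973, 0.231, 0.001], [0.0, 0.002, -1.0]]
force: [-1.2, 2.3, 3.9]
width: 0.0
grip_force: 1.9
```

The force is about 5 N and the arm is moving past the ratchet stop. I'll carry on.

Call:
step_arm:
  rows:
    - [0, 0, 0, -0.0059, 0, 0.0075, 0]
    - [0, 0, 0, -0.0059, 0, 0.0075, 0]
    - [0, 0, 0, -0.0052, 0, 0.008, 0]
    - [0, 0, 0, -0.0052, 0, 0.008, 0]
    - [0, 0, 0, -0.0043, 0, 0.0085, 0]
    - [0, 0, 0, -0.0043, 0, 0.0085, 0]
    - [0, 0, 0, -0.0035, 0, 0.0088, 0]
    - [0, 0, 0, -0.0035, 0, 0.0088, 0]

```text
time_s: 7.8
eef_pos: [0.5864, 0.024, 0.1663]
orientation: [[-0.228, 0.974, 0.004], [0.974, 0.228, -0.005], [-0.006, 0.003, -1.0]]
force: [0.6, -3.9, 5.1]
width: -0.003
grip_force: 2.9
```

Call:
step_arm:
  rows:
    - [0, 0, 0, -0.0025, 0, 0.0091, 0]
    - [0, 0, 0, -0.0025, 0, 0.0091, 0]
    - [0, 0, 0, -0.0016, 0, 0.0094, 0]
    - [0, 0, 0, -0.0016, 0, 0.0094, 0]

```text
time_s: 8.13
eef_pos: [0.5879, 0.0174, 0.1286]
orientation: [[-0.229, 0.973, 0.003], [0.973, 0.229, -0.002], [-0.003, 0.002, -1.0]]
force: [1.3, -2.5, 4.4]
width: 0.002
grip_force: 2.1
```

Call:
step_arm:
  rows:
    - [0, 0, 0, -0.0007, 0, 0.008, 0]
    - [0, 0, 0, -0.0007, 0, 0.007, 0]
    - [0, 0, 0, 0, 0, 0.004, 0]
    - [0, 0, 0, 0, 0, 0.002, 0]
    - [0, 0, 0, 0, 0, 0.002, 0]

```text
time_s: 8.55
eef_pos: [0.5868, 0.0181, 0.1057]
orientation: [[-0.231, 0.973, -0.001], [0.973, 0.231, -0.001], [-0.0, -0.001, -1.0]]
force: [-3.7, -2.4, 15.5]
width: -0.001
grip_force: 8.1
```

The force has risen to 15 N at TCP z=0.106 (0.105 predicted for q=0). I'll press a little more, hold, then lift off.

Call:
step_arm:
  rows:
    - [0, 0, 0, 0, 0, 0.001, 0]
    - [0, 0, 0, 0, 0, 0.001, 0]
    - [0, 0, 0, 0, 0, 0, 0]
    - [0, 0, 0, 0, 0, 0, 0]
    - [0, 0, 0, 0, 0, 0, 0]

```text
time_s: 8.97
eef_pos: [0.5868, 0.0182, 0.1058]
orientation: [[-0.231, 0.973, 0.001], [0.973, 0.231, -0.001], [-0.001, 0.0, -1.0]]
force: [-3.2, -3.2, 11.5]
width: 0.001
grip_force: 6.5
```

Call:
step_arm:
  rows:
    - [0, 0, 0, 0, 0, -0.01, 0]
    - [0, 0, 0, 0, 0, -0.02, 0]
    - [0, 0, 0, 0, 0, -0.03, 0]
    - [0, 0, 0, 0, 0, -0.04, 0]
    - [0, 0, 0, 0, -0.04, -0.01, 0]
    - [0, 0, 0, 0, -0.04, 0, 0]
    - [0, 0, 0, 0, -0.04, 0, 0]
    - [0, 0, 0, 0, -0.04, 0, 0]
    - [0, 0, 0, 0, 0, 0, 0]
    - [0, 0, 0, 0, 0, 0, 0]

```text
time_s: 9.8
eef_pos: [0.4283, -0.0182, 0.2133]
orientation: [[-0.231, 0.973, -0.003], [0.973, 0.231, 0.001], [0.002, -0.002, -1.0]]
force: [1.5, 0.2, 0.4]
width: 0.003
grip_force: 0.0
```

```bash
python3 -c "
from h import *
shot('scene','scene4');shot('top','top4')
a=cv2.imread('pics/scene4.png')[80:290,220:450];b=cv2.imread('pics/top4.png')[130:300,200:430]
cv2.imwrite('pics/v4.png',np.hstack([cv2.resize(a,(400,365)),cv2.resize(b,(400,296))[:365] if 0 else cv2.resize(b,(400,365))]))
s=manip.get_state();print(s['eef_pos'],s['force'])
p,d,W=cloud('top4')
z=W[...,2];m=(d>0)&(z>.05)&(z<.12)&(abs(W[...,0]-.587)<.06)&(abs(W[...,1]-.0195)<.025);print(m.sum(),np.percentile(W[m],[2,50,90,98],0))"
```

```text
[ 0.43204927 -0.0182091   0.21414278] [1.04416345 0.11153944 0.27365243]
451 [[0.54935691 0.00531552 0.0760581 ]
 [0.58586943 0.0225168  0.0828664 ]
 [0.61839531 0.03676171 0.08570523]
 [0.62546498 0.04338032 0.08736494]]
```

View pics/v4.png

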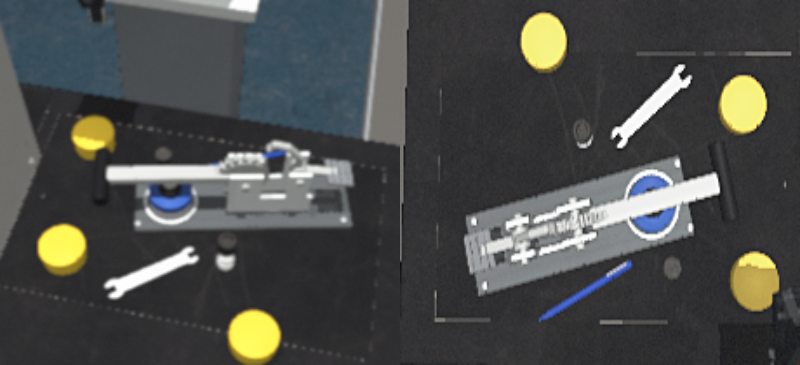

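The arm is level: the top of the handle measures about 0.086 m, and q=0 would give 0.086. Its pad is on the blue tin, which sits in its ring, and the robot is clear.

```bash
python3 -c "
from workcell import manip
print(manip.job_done())"
```

```text
the job is handed in; nothing more can be done
None
```

The job is handed in: the pawl was pressed to its stop, then the clamp arm pushed down level with its pad on the blue tin's lid. The tin still stood in its nest, other things in view looked unmoved, and the robot was clear; no verdict was returned.

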